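# Unlatch the dog-proof treat bin and hold its lid open for scooping

### The job

Open the green treat bin for me so that I can scoop biscuits out of it: press the red latch lever on its front down until it clicks and stays down by itself, take your hand off it, and then raise the bamboo lid to 60 degrees from shut. The lid drops if you let go, so finish with the gripper still holding it steadily at 60 degrees (a few degrees either way will do), and leave the other things on the shelf where they are.

Things in the scene. Friction and masses are not known exactly. Their poses are not given: they have to be found in the camera images.
- bin: Treat bin of green enamelled steel, open box 200 (x) x 220 (y) x 138 mm high, fixed to the shelf. Origin: centre of its underside on the shelf, z up. Its front, with the latch, faces its own -x; the lid hinge is along its back (+x) rim. It stands at a different place and yaw (up to about 23 degrees) each time. A fixed blue three-tier tray (250 mm tall), a toy crate (90 mm) and a lantern (210 mm) stand well clear of it at the right and behind.
- bin_lid (a joint): Hinge of the lid, rad: 0 = shut, grows as the front edge rises, 1.047 = 60 degrees, stop at 1.75. The axis runs along the bin's y through lid_hinge. The hinge turns freely: let go below about 80 degrees the lid falls shut. While the latch is up its hook keeps the lid shut.
- lid_panel: The lid itself: bamboo board 210 x 228 x 12 mm, about 0.4 kg, with a steel tongue (24 mm wide) sticking out 16 mm past its front edge under the latch hook and a steel bridge handle on top. Origin on the hinge axis at mid width; at shut its x, y, z axes are the bin's, the board's top is 8 mm above the hinge axis and 154 mm above the shelf, and its front edge is 214 mm from the axis. It turns about its y with the lid.
- lid_handle (a point): Centre of the handle bar on the lid: a round steel bar 12 mm thick, 92 mm long along the bin's y between two posts (80 mm clear), its axis 40 mm above the lid's top face, 159 mm in front of the hinge axis and 48 mm above it when shut (194 mm above the shelf). The round bar can turn between gripper pads as the lid rises.
- lid_hinge (a point): Point on the lid's hinge axis at mid width, 106 mm behind the bin's centre and 146 mm above the shelf.
- bin_latch (a joint): Latch lever, rad: 0 = up, hook over the lid's tongue; grows as the paddle is pressed down; stop at 0.66. Sprung upwards. A ball detent has to be passed; press past it to about 0.55 and, let go, the lever settles near 0.46 and stays, hook clear of the lid; let go before about 0.4 it springs back up. Pressing takes up to about 7 N at the pad.
- latch_lever: The latch lever: red paddle pointing away from the bin's front (its own -x) and a steel hook standing above the pivot. Origin on the pivot, which runs along the bin's y 120 mm in front of the bin's centre, 133 mm above the shelf. The hook top is 164 mm above the shelf when up.
- latch_pad (a point): Middle of the top face of the lever's ribbed red thumb pad (36 mm along x, 34 mm along y, 6 mm thick): 66 mm in front of the pivot, 163 mm above the shelf when up; 33 mm lower and 6 mm farther from the bin when the detent holds it, 46 mm lower at the stop. Its outer end is tipped up 14 degrees when up and down 12 degrees when held. Nothing is below the pad for 100 mm.
- glass_canister: Bystander: empty glass canister with wooden lid, 110 mm wide, 188 mm tall, loose. Origin under its centre.
- measuring_cup: Bystander: aluminium measuring cup, 76 mm wide, 55 mm tall, flat handle reaching 120 mm to its +y, loose. Origin under the cup's centre.
- chew_bone: Bystander: yellow rubber chew bone, 120 x 64 x 36 mm, lying, loose. Origin under its centre.
- pet_comb: Bystander: small wooden pet comb, 150 x 40 x 7 mm, lying flat, loose. Origin under its centre.
- dog_bowl: Bystander: steel dog bowl, 170 mm wide, 50 mm tall, loose. Origin under its centre.
- shampoo_bottle: Bystander: orange bottle of pet shampoo, 60 mm wide, 170 mm tall, loose. Origin under its centre.

How it is judged (in metres and radians):
On the way, in this order (a step that is already met when the one before it is completed fails the run):
1. the latch lever is down in its detent and stays there with no robot touching it, the lid still shut (value of joint bin_latch above 0.42 rad and contact force between latch_lever and the arm below 0.1 N and contact force between latch_lever and the fingers below 0.1 N and value of joint bin_lid below 0.06 rad), for 0.2 s.
2. the lid is held open at 60 degrees (value of joint bin_lid between 0.942 and 1.152 rad and contact force between the fingers and lid_panel above 0.3 N), for 0.3 s.
At the end, for the whole second after the job is handed in: The gripper's fingers are holding the lid (contact over 0.3 N, no other object bearing on it), still, at 60 degrees from shut, give or take 6; the latch lever is down in its detent (over 0.42 rad) with the robot clear of it; no bystander has been moved more than 20 mm (all of step 2 and velocity of joint bin_lid between -0.05 and 0.05 rad/s and value of joint bin_latch above 0.42 rad and contact force between latch_lever and the fingers below 0.1 N and contact force between latch_lever and the arm below 0.1 N and contact force between lid_panel and measuring_cup below 0.05 N and contact force between lid_panel and chew_bone below 0.05 N and contact force between lid_panel and pet_comb below 0.05 N and contact force between lid_panel and glass_canister below 0.05 N and contact force between lid_panel and shampoo_bottle below 0.05 N and contact force between lid_panel and dog_bowl below 0.05 N); the arm keeps its last pose, push and grip.
It fails at once if something else on the shelf is moved by more than 20 mm (distance of any of measuring_cup, chew_bone, pet_comb, glass_canister, dog_bowl, shampoo_bottle from where it was at the start of the episode above 0.02 m).
It also fails if it takes over 48 s, if anything falls off the work surface, if the arm or the gripper's body presses on something with over 40 N, if the wrist force passes 120 N, or if a joint passes its speed limit or range.

### The arm

A 6-joint arm with a two-finger parallel gripper is mounted at the origin on the work surface. World frame = base frame: x ahead of the robot, y to its left, z up, the work surface at z = 0. Lengths are in mm, angles in rad, forces in N, time in s.
With the tool pointing down it reaches from about 400 to 925 mm from the base axis. Payload 12.5 kg.
Tool frame: the origin (TCP) lies on the centre line of the jaws, within the pads' length; the fingertips stand 14 mm ahead of it and the grasp point (between the pads) lies 5 mm behind it; z points along the fingers, x is the direction in which the jaws open and shut, and the axes are right-handed (so a half turn about z gives the same grasp; the last joint's range is limited). The gripper opens to 95 mm and grips with 3 to 60 N. Pads are 20 mm wide; open, the fingers measure 119 mm over their backs; the gripper's body (75 mm by 180 mm) begins 59 mm behind the grasp point.
Start: joints at [-1.368, 0.491, 1.559, -0, 1.092, -0.106], TCP at [189.97, -595.447, 228.661] pointing down, gripper open.
Joint ranges: [-3.1, 3.1], [-0.84, 2.19], [0.05, 2.79], [-1.13, 4.28], [0.06, 2.93], [-2.69, 2.69]. Speed limits (rad/s): [2.22, 2.22, 2.79, 3.14, 3.14, 3.14].

### API

Orientations are given as [roll, pitch, yaw] about the fixed x, y, z axes, in that order (R = Rz(yaw) Ry(pitch) Rx(roll)).
In Python, from cell import state, read_camera, job_done gives the robot as it stands.
- The arm moves only by the shell command python3 -m handwheel 'ROWS'. ROWS is JSON, a list of rows, each an object of numbers: "hand": the finger opening in m, from 0 to 0.0951; "x", "y", "z": the shift along the world's x, y, z in m; "spin": the turn about the world's z in units of 5 degrees (1.0 is 5 degrees). In form: [{"hand": .., "x": .., "y": .., "z": .., "spin": ..}, ...]. A call has 1 to 20 rows; each row is the pose to reach, as a shift and turn from the pose commanded when the call began; what a row does not reach only later rows make up. A row lasts 1/12 s, in which the tool goes at most 41.7 mm and 7.16 degrees, less where a joint would pass 70% of its speed; a pose out of reach is approached as far as the arm can. A call with a gripper value outside its range is refused whole. The fingers move at their own pace and stop on an object; the grip force is fixed at half the most. Time passes only in rows, so rows that repeat a pose let the fingers close. It gives the time, the measured TCP pose, the force and the opening at its end, in the units of the state.
- state(): the state, without advancing time (a new reading comes with each control period).
- read_camera(name): name is "side" or "top"; returns a dict with "img" (420x560x3 uint8, red, green, blue), "fx", "fy", "cx", "cy" (pixels), "D" ([k1, k2, p1, p2, k3] as OpenCV has them; the pictures are not rectified), "T" (4x4, takes a point from camera to world coordinates). Camera axes: x right, y down, z forward; pixel columns grow to the right and rows downward; lengths in mm; the calibration is good to about 2 mm. A picture is of the moment at which its call begins. There is no depth.
- job_done(): hands the job in, once; it reports no verdict.
The state is a dict: "t": time; "joints": joint angles; "qvel": joint speeds; "tau": joint torques, N m; "eef_pos": TCP position; "tcp_rot": TCP orientation; "ft_force": force on the tool from outside, world axes, zero at the start; "moment": the same for the moment, N m; "opening": opening from 0.0 (shut) to 1.0 (fully open).
Only numpy, scipy, OpenCV 4.12 (cv2) and the standard library are available. Lean on these libraries where they do the work, as an engineer would, in place of code of your own. Each camera call takes 0.05 s, during which the arm holds its last target. There are 200 camera calls.

## Working session

There is one attempt and no reset: what is moved stays moved. The work goes in short steps, Python scripts to look and compute and a shell command to move; the robot and the scene stay as the last step left them, time stands still between calls to the robot, and variables do not carry over. Pictures are saved under pics/ and viewed, about 8 in all and at most 12, crops included, and the job is handed in when it is done.

```bash
ls; mkdir -p pics
python3 - <<'E'
from cell import *
import cv2
s=state();print({k:s[k] for k in('t','eef_pos','tcp_rot','ft_force','opening')})
for n in('top','side'):
    c=read_camera(n);print(n,c['fx'],c['cx'],c['cy'],c['D'],c['T']);cv2.imwrite(f'pics/{n}0.png',c['img'][...,::-1])
E
```

```text
pics
{'t': 0.0, 'eef_pos': array([ 189.93146508, -595.2167427 ,  228.0699168 ]), 'tcp_rot': array([-3.14146525e+00,  1.06317496e-03, -1.26198033e+00]), 'ft_force': array([ 0.73375119,  0.13773291, -0.48167033]), 'opening': 1.001238009748529}
top 483.41665247554283 276.99697122384254 215.2881372935439 [-0.07335993  0.          0.          0.          0.        ] [[ 2.17079954e-02 -9.85214194e-01  1.69946329e-01  3.05031108e+02]
 [-9.99603244e-01 -2.44401945e-02 -1.40011489e-02  2.29141368e+01]
 [ 1.79476520e-02 -1.69574965e-01 -9.85353852e-01  1.63776679e+03]
 [ 0.00000000e+00  0.00000000e+00  0.00000000e+00  1.00000000e+00]]
side 511.6985767343868 277.45570294535446 207.08405221468766 [-0.13013877  0.          0.          0.          0.        ] [[ 7.25387350e-01 -4.38265223e-01  5.30788835e-01 -3.22759265e+02]
 [-6.87994258e-01 -4.37151005e-01  5.79277913e-01 -9.79505778e+02]
 [-2.18424906e-02 -7.85380540e-01 -6.18627766e-01  1.16598250e+03]
 [ 0.00000000e+00  0.00000000e+00  0.00000000e+00  1.00000000e+00]]
```

View pics/top0.png

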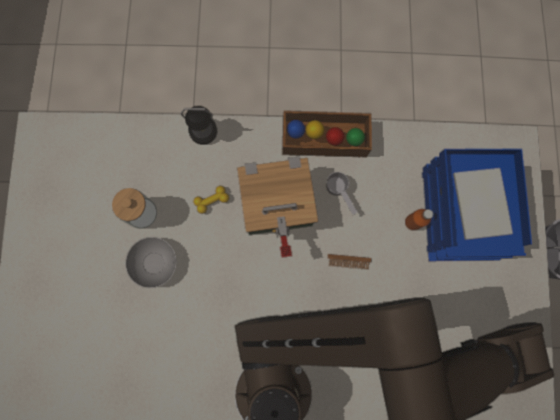

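View pics/side0.png

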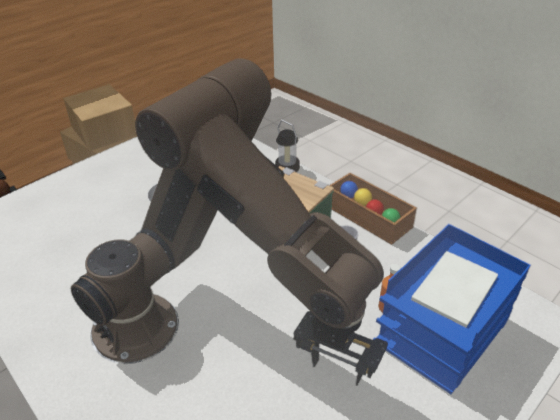

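The top view shows the lid at about (238–316, 160–232), the handle bar at (281,208) and the red pad at (286,251). The bone is at (211,199) and the cup at (338,185), both beside the bin. In the side view the arm hides the bin. Next I'll measure from the top view.

```bash
cat > h.py <<'E'
import numpy as np,cv2
from cell import *
def ray(c,px,z):
    K=np.array([[c['fx'],0,c['cx']],[0,c['fy'],c['cy']],[0,0,1]])
    u=cv2.undistortPoints(np.float64(px).reshape(-1,1,2),K,np.array(c['D'])).reshape(-1,2)
    T=c['T'];d=np.c_[u,np.ones(len(u))]@T[:3,:3].T;o=T[:3,3]
    return (o+d*((z-o[2])/d[:,2])[:,None])
def big(m,roi=None):
    m=m.astype(np.uint8)
    if roi: k=np.zeros_like(m);x0,y0,x1,y1=roi;k[y0:y1,x0:x1]=1;m=m*k
    cs=cv2.findContours(m,cv2.RETR_EXTERNAL,cv2.CHAIN_APPROX_NONE)[0]
    return max(cs,key=cv2.contourArea)
E
python3 - <<'E'
from h import *
c=read_camera('top');im=c['img'];hsv=cv2.cvtColor(im,cv2.COLOR_RGB2HSV)
h,s,v=cv2.split(hsv)
print('lid hsv',hsv[185,280],'bar',hsv[208,275:290:4].tolist(),'pad',hsv[251,286])
wood=cv2.morphologyEx(((h>5)&(h<25)&(s>70)&(v>110)).astype(np.uint8),cv2.MORPH_CLOSE,np.ones((9,9)))
k=big(wood,(225,150,330,245));hull=ray(c,k[:,0],154)[:,:2].astype(np.float32)
r=cv2.minAreaRect(hull);print('lid rect',r)
red=((h<6)|(h>174))&(s>140)&(v>70)
k=big(red,(265,225,310,275));p=ray(c,k[:,0],160);print('red n',len(k),cv2.minAreaRect(p[:,:2].astype(np.float32)))
o=im.copy();cv2.drawContours(o,[big(wood,(225,150,330,245))],-1,(0,255,0),1);cv2.drawContours(o,[k],-1,(0,255,255),1)
cv2.imwrite('pics/crop1.png',cv2.resize(o[145:275,225:355],None,fx=4.6,fy=4.6,interpolation=cv2.INTER_NEAREST)[...,::-1])
E
```

```text
lid hsv [ 15 117 124] bar [[11, 20, 101], [16, 35, 95], [14, 59, 87], [15, 91, 87]] pad [  3 141  83]
lid rect ((629.9036865234375, 3.7945404052734375), (207.84400939941406, 226.9486846923828), 9.608154296875)
red n 47 ((466.0406188964844, -23.71453094482422), (60.28253936767578, 25.723073959350586), 10.606860160827637)
```

View pics/crop1.png

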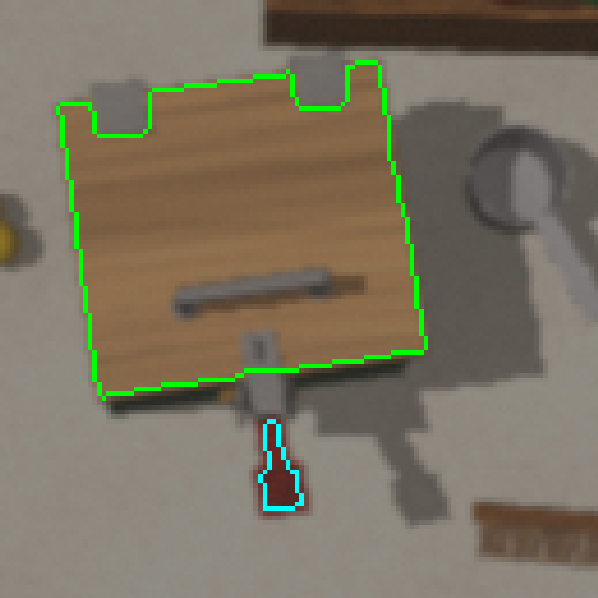

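The lid rectangle comes out at 208 x 227 mm, which matches its size, with yaw 9.6°. The pad direction agrees with that. So the bin centre is about (633, 4), the pad (447, -27), the handle (581, -4.5) and the hinge (737, 22). I'll go above the pad with the fingers shut.

```bash
python3 -m handwheel '[{"hand":0,"x":0.03,"y":0.04,"z":0.02,"spin":1},{"hand":0,"x":0.06,"y":0.08,"z":0.02,"spin":2},{"hand":0,"x":0.09,"y":0.12,"z":0.02,"spin":3.5},{"hand":0,"x":0.12,"y":0.16,"z":0.02,"spin":5},{"hand":0,"x":0.14,"y":0.2,"z":0.02,"spin":6},{"hand":0,"x":0.16,"y":0.24,"z":0.02,"spin":7},{"hand":0,"x":0.18,"y":0.28,"z":0.02,"spin":8},{"hand":0,"x":0.2,"y":0.32,"z":0.02,"spin":9.5},{"hand":0,"x":0.215,"y":0.36,"z":0.02,"spin":11},{"hand":0,"x":0.225,"y":0.4,"z":0.02,"spin":12},{"hand":0,"x":0.235,"y":0.44,"z":0.02,"spin":13},{"hand":0,"x":0.245,"y":0.48,"z":0.02,"spin":14},{"hand":0,"x":0.25,"y":0.52,"z":0.02,"spin":15},{"hand":0,"x":0.256,"y":0.55,"z":0.01,"spin":16.4},{"hand":0,"x":0.256,"y":0.568,"z":0,"spin":16.4},{"hand":0,"x":0.256,"y":0.568,"z":0,"spin":16.4},{"hand":0,"x":0.256,"y":0.568,"z":-0.02,"spin":16.4},{"hand":0,"x":0.256,"y":0.568,"z":-0.03,"spin":16.4},{"hand":0,"x":0.256,"y":0.568,"z":-0.03,"spin":16.4}]'
python3 - <<'E'
from h import *
s=state();print(s['t'],s['eef_pos'],s['tcp_rot'],s['ft_force'],s['opening'],s['joints'])
a=read_camera('top')['img'][130:290,180:380];b=read_camera('side')['img'][60:320,180:440]
cv2.imwrite('pics/p2.png',np.hstack([cv2.resize(a,(500,400)),cv2.resize(b,(300,300))[:300] if 0 else cv2.resize(b,(400,400))])[:, :800,::-1])
E
```

```text
t: 1.73
eef_pos: [445.1, -26.8, 197.0]
tcp_rot: [-3.14, 0.003, 0.17]
ft_force: [0.0, -1.1, 1.0]
opening: 0.005
1.7333 [445.14102776 -26.80038015 197.03764157] [-3.14039654e+00  2.89669515e-03  1.70218448e-01] [ 0.00320324 -1.06487633  0.98013106] 0.00504787960861584 [-2.08476130e-01  2.82243191e-01  2.01560084e+00  5.39775561e-05
  8.46882294e-01 -3.78728659e-01]
```

View pics/p2.png

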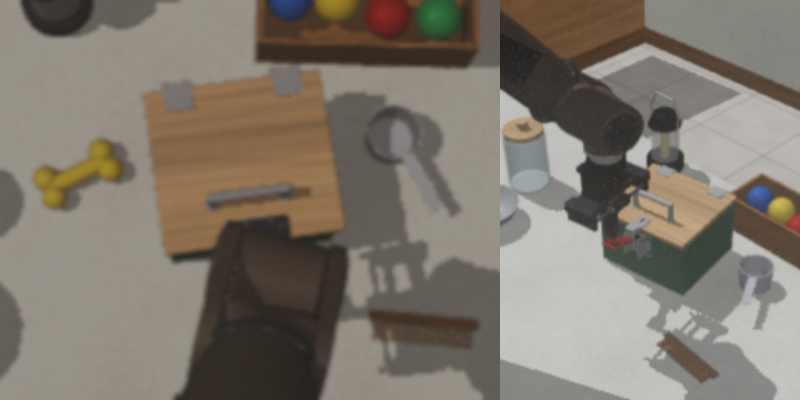

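The fingers are shut above the red pad (side-view crop, pad at about (618,243)), and everything else is clear. Pressing down.

```bash
python3 -m handwheel '[{"hand":0,"x":0,"y":0,"z":-0.015,"spin":0},{"hand":0,"x":0,"y":0,"z":-0.025,"spin":0},{"hand":0,"x":0,"y":0,"z":-0.03,"spin":0},{"hand":0,"x":0,"y":0,"z":-0.035,"spin":0},{"hand":0,"x":0,"y":0,"z":-0.04,"spin":0},{"hand":0,"x":0,"y":0,"z":-0.045,"spin":0},{"hand":0,"x":0,"y":0,"z":-0.05,"spin":0}]'; python3 -m handwheel '[{"hand":0,"x":0,"y":0,"z":-0.004,"spin":0},{"hand":0,"x":0,"y":0,"z":-0.008,"spin":0},{"hand":0,"x":0,"y":0,"z":-0.01,"spin":0},{"hand":0,"x":0,"y":0,"z":-0.01,"spin":0}]'
python3 - <<'E'
from h import *
a=read_camera('top')['img'][130:290,180:380];b=read_camera('side')['img'][160:260,250:380]
cv2.imwrite('pics/p3.png',cv2.resize(b,(780,600),interpolation=cv2.INTER_CUBIC)[...,::-1])
E
```

```text
t: 2.42
eef_pos: [446.1, -27.6, 148.7]
tcp_rot: [3.141, -0.001, 0.169]
ft_force: [-2.0, 0.4, 1.4]
opening: 0.002
t: 2.75
eef_pos: [446.1, -27.5, 138.3]
tcp_rot: [-3.142, 0.0, 0.169]
ft_force: [0.2, -0.2, 1.6]
opening: 0.003
```

View pics/p3.png

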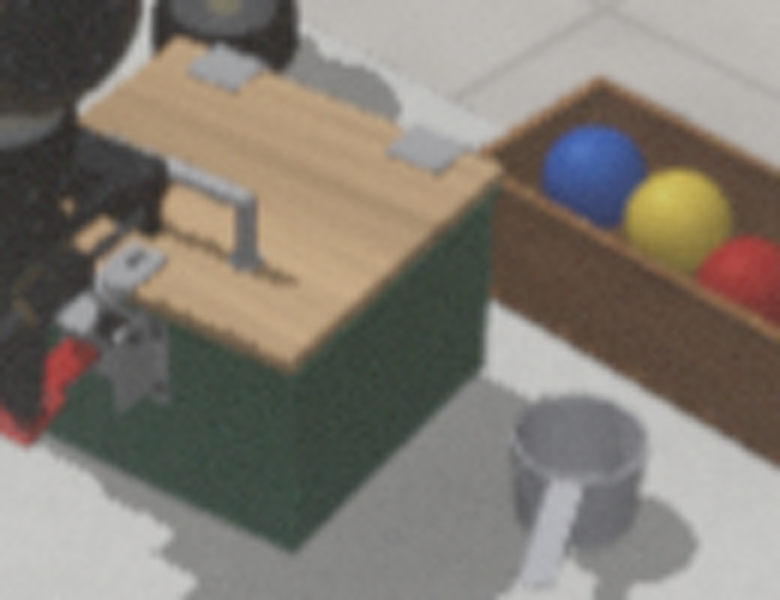

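The paddle is tipped down under the fingers and the hook (about (115,270)) has swung forward. I'll press a little more, then lift straight off and check.

```bash
python3 -m handwheel '[{"hand":0,"x":0,"y":0,"z":-0.003,"spin":0},{"hand":0,"x":0,"y":0,"z":-0.003,"spin":0},{"hand":0,"x":0,"y":0,"z":0.01,"spin":0},{"hand":0,"x":0,"y":0,"z":0.04,"spin":0},{"hand":0,"x":-0.02,"y":0,"z":0.08,"spin":0},{"hand":0,"x":-0.02,"y":0,"z":0.12,"spin":0},{"hand":0,"x":-0.02,"y":0,"z":0.12,"spin":0},{"hand":0,"x":-0.02,"y":0,"z":0.12,"spin":0}]'
python3 - <<'E'
from h import *
b=read_camera('side')['img'][160:260,230:360]
cv2.imwrite('pics/p4.png',cv2.resize(b,(780,600),interpolation=cv2.INTER_CUBIC)[...,::-1])
E
```

```text
t: 3.52
eef_pos: [426.4, -27.5, 260.6]
tcp_rot: [3.14, -0.004, 0.169]
ft_force: [-0.1, -0.0, 0.8]
opening: 0.003
```

View pics/p4.png

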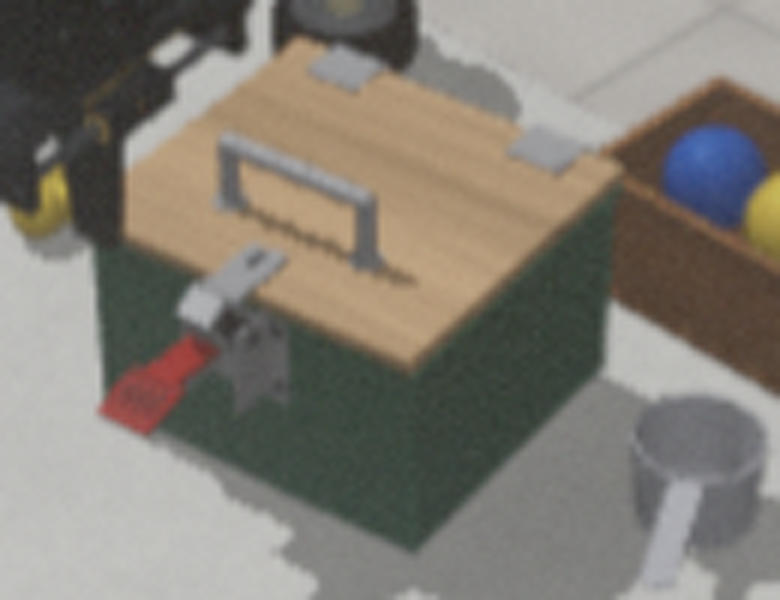

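The lever now stays down with the fingers well clear. I'll check the pad and handle positions numerically.

Run:
```python
from h import *
c=read_camera('side');K=np.array([[c['fx'],0,c['cx']],[0,c['fy'],c['cy']],[0,0,1]])
y=np.radians(9.6);W=lambda a,b,z:[632.9+a*np.cos(y)-b*np.sin(y),4.3+a*np.sin(y)+b*np.cos(y),z]
def pr(p):
    Ti=np.linalg.inv(c['T']);return cv2.projectPoints(np.float64(p).reshape(-1,1,3),cv2.Rodrigues(Ti[:3,:3])[0],Ti[:3,3],K,np.array(c['D']))[0].reshape(-1,2)
print('pad up/held',pr([W(-186,0,163),W(-192,0,130)]).round(1).tolist(),'bar ends',pr([W(-53,46,194),W(-53,-46,194)]).round(1).tolist(),'seen pad 254,227 bar 268,184 292,194')
h,s,v=cv2.split(cv2.cvtColor(c['img'],cv2.COLOR_RGB2HSV));k=big(((h<6)|(h>174))&(s>140)&(v>60),(235,200,275,245));print(cv2.boundingRect(k))
# bar at bin/ray intersection
print('bar mid ray z194',ray(c,[[280,188.7]],194))
for th in (0,15,30,45,60):
    a=np.radians(th)+np.arctan2(48,159);r=np.hypot(48,159);print(th,np.round(W(106-r*np.cos(a),0,146+r*np.sin(a)),1))
```

```text
pad up/held [[253.7, 217.7], [253.1, 226.8]] bar ends [[267.9, 184.0], [290.9, 193.8]] seen pad 254,227 bar 268,184 292,194
(255, 217, 9, 7)
bar mid ray z194 [[582.77445507  -5.79484991 194.        ]]
0 [580.6  -4.5 194. ]
15 [598.2  -1.6 233.5]
30 [625.3   3.  267.1]
45 [660.    8.9 292.4]
60 [700.   15.7 307.7]
```

The latch is down: the pad is seen at row 227 and the prediction is 226.8 held, 217.7 up. The bar also matches its prediction within 1 px. I'll move over the handle, go down and grasp.

```bash
python3 -m handwheel '[{"hand":0.055,"x":0.035,"y":0.005,"z":0,"spin":0},{"hand":0.055,"x":0.07,"y":0.01,"z":0,"spin":0},{"hand":0.055,"x":0.11,"y":0.016,"z":0,"spin":0},{"hand":0.055,"x":0.14,"y":0.02,"z":0,"spin":0},{"hand":0.055,"x":0.155,"y":0.0225,"z":0,"spin":0},{"hand":0.055,"x":0.155,"y":0.0225,"z":0,"spin":0},{"hand":0.055,"x":0.155,"y":0.0225,"z":-0.03,"spin":0},{"hand":0.055,"x":0.155,"y":0.0225,"z":-0.055,"spin":0},{"hand":0.055,"x":0.155,"y":0.0225,"z":-0.07,"spin":0},{"hand":0.055,"x":0.155,"y":0.0225,"z":-0.07,"spin":0}]'; python3 -m handwheel '[{"hand":0,"x":0,"y":0,"z":0,"spin":0},{"hand":0,"x":0,"y":0,"z":0,"spin":0},{"hand":0,"x":0,"y":0,"z":0,"spin":0},{"hand":0,"x":0,"y":0,"z":0,"spin":0},{"hand":0,"x":0,"y":0,"z":0,"spin":0},{"hand":0,"x":0,"y":0,"z":0,"spin":0}]'
```

```text
t: 4.45
eef_pos: [578.4, -4.9, 184.4]
tcp_rot: [-3.139, 0.007, 0.169]
ft_force: [0.1, -0.0, 0.4]
opening: 0.568
t: 4.95
eef_pos: [581.1, -5.0, 189.2]
tcp_rot: [3.141, -0.001, 0.169]
ft_force: [0.3, -0.3, -0.2]
opening: 0.214
```

```bash
python3 -m handwheel '[{"hand":0,"x":0,"y":0,"z":0,"spin":0},{"hand":0,"x":0,"y":0,"z":0,"spin":0},{"hand":0,"x":0,"y":0,"z":0,"spin":0},{"hand":0,"x":0,"y":0,"z":0,"spin":0},{"hand":0,"x":0,"y":0,"z":0,"spin":0},{"hand":0,"x":0,"y":0,"z":0,"spin":0}]'
```

```text
t: 5.45
eef_pos: [583.3, -4.6, 189.1]
tcp_rot: [3.141, -0.006, 0.169]
ft_force: [12.0, 3.6, -4.9]
opening: 0.117
```

The bar is gripped (opening 0.117, about 11 mm). A 12 N side force along +x says the bar sits about 3 mm farther out, so I'll shift by that and start along the arc.

```bash
python3 -m handwheel '[{"hand":0,"x":0.0015,"y":0.0002,"z":0,"spin":0},{"hand":0,"x":0.003,"y":0.0005,"z":0,"spin":0},{"hand":0,"x":0.003,"y":0.0005,"z":0,"spin":0}]'; python3 -m handwheel '[{"hand":0,"x":0.002,"y":0.0004,"z":0.007,"spin":0},{"hand":0,"x":0.0047,"y":0.0008,"z":0.0137,"spin":0},{"hand":0,"x":0.0075,"y":0.0013,"z":0.0205,"spin":0},{"hand":0,"x":0.0106,"y":0.0018,"z":0.0269,"spin":0},{"hand":0,"x":0.014,"y":0.0023,"z":0.0333,"spin":0},{"hand":0,"x":0.0176,"y":0.0029,"z":0.0395,"spin":0},{"hand":0,"x":0.0176,"y":0.0029,"z":0.0395,"spin":0}]'
```

```text
t: 5.7
eef_pos: [583.4, -4.6, 189.0]
tcp_rot: [3.141, 0.002, 0.169]
ft_force: [-3.2, -0.2, 5.8]
opening: 0.118
t: 6.28
eef_pos: [600.8, -1.6, 229.6]
tcp_rot: [-3.141, 0.003, 0.169]
ft_force: [-10.7, -2.7, 2.0]
opening: 0.119
```

```bash
python3 -m handwheel '[{"hand":0,"x":0.003,"y":0.0006,"z":0.006,"spin":0},{"hand":0,"x":0.007,"y":0.0013,"z":0.012,"spin":0},{"hand":0,"x":0.0115,"y":0.002,"z":0.0178,"spin":0},{"hand":0,"x":0.016,"y":0.0028,"z":0.0232,"spin":0},{"hand":0,"x":0.021,"y":0.0036,"z":0.0285,"spin":0},{"hand":0,"x":0.026,"y":0.0045,"z":0.0336,"spin":0},{"hand":0,"x":0.0313,"y":0.0054,"z":0.0384,"spin":0},{"hand":0,"x":0.0369,"y":0.0064,"z":0.043,"spin":0},{"hand":0,"x":0.0427,"y":0.0074,"z":0.0474,"spin":0},{"hand":0,"x":0.0485,"y":0.0084,"z":0.0515,"spin":0},{"hand":0,"x":0.0485,"y":0.0084,"z":0.0515,"spin":0}]'
```

```text
t: 7.2
eef_pos: [650.2, 6.8, 282.4]
tcp_rot: [3.141, -0.001, 0.169]
ft_force: [-11.4, -2.9, 10.9]
opening: 0.121
```

```bash
python3 -m handwheel '[{"hand":0,"x":0.005,"y":0.001,"z":0.0053,"spin":0},{"hand":0,"x":0.0112,"y":0.002,"z":0.0089,"spin":0},{"hand":0,"x":0.0177,"y":0.0031,"z":0.0122,"spin":0},{"hand":0,"x":0.0241,"y":0.0042,"z":0.0152,"spin":0},{"hand":0,"x":0.0308,"y":0.0053,"z":0.0178,"spin":0},{"hand":0,"x":0.0375,"y":0.0064,"z":0.0203,"spin":0},{"hand":0,"x":0.0443,"y":0.0076,"z":0.0224,"spin":0},{"hand":0,"x":0.0513,"y":0.0087,"z":0.0242,"spin":0},{"hand":0,"x":0.0513,"y":0.0087,"z":0.0242,"spin":0},{"hand":0,"x":0.0513,"y":0.0087,"z":0.0242,"spin":0}]';  python3 - <<'E'
from h import *
c=read_camera('side');cv2.imwrite('pics/s5.png',c['img'][...,::-1])
b=c['img'][100:260,210:410]
cv2.imwrite('pics/p5.png',cv2.resize(b,(750,600),interpolation=cv2.INTER_CUBIC)[...,::-1])
cv2.imwrite('pics/t5.png',read_camera('top')['img'][...,::-1])
E
```

```text
t: 8.03
eef_pos: [702.0, 15.5, 305.3]
tcp_rot: [3.141, -0.002, 0.169]
ft_force: [-2.7, -2.6, 5.9]
opening: 0.119
```

View pics/p5.png

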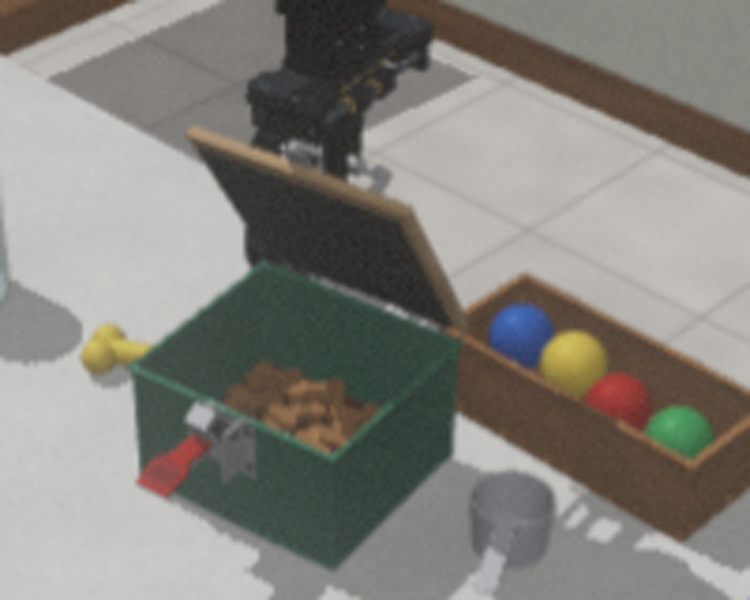

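The lid is up with the gripper on the bar, the lever is still down, and the biscuits show. The lid's front corners are at crop (190,130) and (410,208), which is about (260.7,134.7) and (319.3,155.5) in the image. Next I'll get the angle from these corners.

```bash
python3 - <<'E'
from h import *
c=read_camera('side');K=np.array([[c['fx'],0,c['cx']],[0,c['fy'],c['cy']],[0,0,1]])
y=np.radians(9.6);Ti=np.linalg.inv(c['T'])
def W(a,b,z,o=0):return [632.9+o+a*np.cos(y)-b*np.sin(y),4.3+a*np.sin(y)+b*np.cos(y),z]
def pr(p):return cv2.projectPoints(np.float64(p).reshape(-1,1,3),cv2.Rodrigues(Ti[:3,:3])[0],Ti[:3,3],K,np.array(c['D']))[0].reshape(-1,2)
for o in(0,3):
  for th in (54,57,60,63,66):
    t=np.radians(th);f=lambda s,n,b:W(106-s*np.cos(t)+n*np.sin(t),b,146+s*np.sin(t)+n*np.cos(t),o)
    print(o,th,pr([f(214,8,114),f(214,-4,114),f(214,8,-114),f(214,-4,-114)]).round(1).tolist())
for o in (0,3):
  p=np.array([(702-737.4-o)/np.cos(y),305.3+5-146]);print('tcp angle',180-np.degrees(np.arctan2(p[1],p[0]))-16.8,np.hypot(*p))
s=state();print(s['t'],s['eef_pos'],s['ft_force'],s['opening'],np.abs(s['qvel']).max())
E
python3 - <<'E'
import cv2,numpy as np
a=cv2.imread('pics/s5.png')[120:180,245:345];b=cv2.imread('pics/t5.png')[110:290,120:360]
cv2.imwrite('pics/p6.png',np.vstack([cv2.resize(a,(500,300),interpolation=cv2.INTER_NEAREST),cv2.resize(b,(500,300))]))
E
```

```text
0 54 [[257.5, 138.3], [255.7, 141.5], [316.7, 160.5], [314.8, 163.9]]
0 57 [[259.2, 135.5], [257.4, 138.6], [318.5, 157.4], [316.6, 160.7]]
0 60 [[261.0, 132.8], [259.1, 135.7], [320.3, 154.5], [318.4, 157.7]]
0 63 [[262.9, 130.1], [260.9, 133.0], [322.2, 151.6], [320.2, 154.7]]
0 66 [[264.8, 127.6], [262.8, 130.3], [324.0, 148.9], [322.0, 151.8]]
3 54 [[258.2, 138.0], [256.4, 141.2], [317.4, 160.1], [315.5, 163.5]]
3 57 [[259.9, 135.2], [258.1, 138.2], [319.1, 157.0], [317.3, 160.4]]
3 60 [[261.7, 132.4], [259.8, 135.4], [321.0, 154.1], [319.0, 157.3]]
3 63 [[263.6, 129.8], [261.6, 132.6], [322.8, 151.2], [320.8, 154.3]]
3 66 [[265.5, 127.3], [263.5, 130.0], [324.7, 148.5], [322.7, 151.5]]
tcp angle 60.87350779559864 168.17698920819228
tcp angle 59.864826101901045 168.8526973023577
8.1833 [701.69105896  15.43064833 305.23590635] [-2.03790935 -2.00944446  4.87516659] 0.11828474565329646 0.0013834853983819085
```

View pics/p6.png

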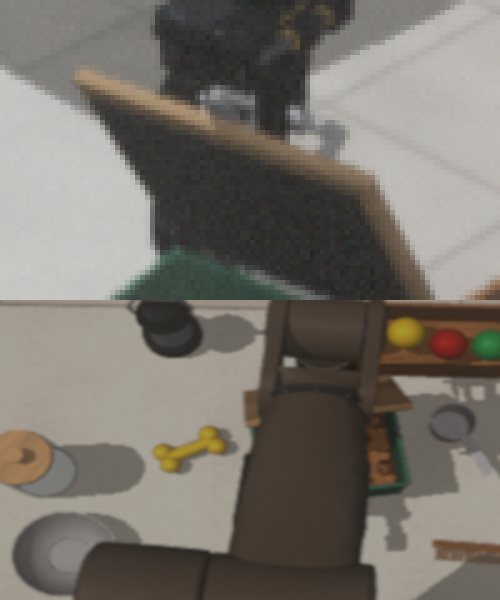

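The corner pixels (261,133.6) and (319.4,155.6) give about 59°, and the TCP arc gives 60 to 61°. The bystanders look to be in their original places. I'll hold briefly, check it is still, and hand in.

```bash
python3 -m handwheel '[{"hand":0,"x":0,"y":0,"z":0,"spin":0},{"hand":0,"x":0,"y":0,"z":0,"spin":0},{"hand":0,"x":0,"y":0,"z":0,"spin":0},{"hand":0,"x":0,"y":0,"z":0,"spin":0},{"hand":0,"x":0,"y":0,"z":0,"spin":0},{"hand":0,"x":0,"y":0,"z":0,"spin":0}]' && python3 -c "
from cell import *
s=state();print(s['eef_pos'],abs(s['qvel']).max());print(job_done())"
```

```text
t: 8.68
eef_pos: [701.7, 15.4, 305.2]
tcp_rot: [3.141, -0.002, 0.169]
ft_force: [-2.5, -3.4, 5.5]
opening: 0.121
[701.66111852  15.38556173 305.21746527] 0.0018980729436876794
the job is handed in; nothing more can be done
None
```

The bin is open, and I handed the job in at about 8.7 s with the gripper still holding the lid at about 60°. The hand-in gave no verdict.

- **Latch:** I pressed the lever down with shut fingers and lifted off. It stayed down by itself: the pad was seen at image row 227, against 226.8 predicted for held and 217.7 for up. It was still down in the last picture of it, with the gripper well away.
- **Lid angle:** The lid's front corners in the side camera gave about 59°, and the arm's position on the hinge arc gave 60–61°. The two disagree by 1–2°, within the 6° allowed.
- **Hold:** The arm was still at hand-in, with joint speeds below 0.002 rad/s. The grip was steady on the 12 mm bar, with a remaining wrist force of about 7 N.
- **Handle position:** On gripping, the handle turned out about 3 mm farther out than the camera measurement, and I corrected for it while lifting.
- **Other things on the shelf:** Those visible in the last pictures showed no movement, but I only checked this by eye. The arm partly blocked the top view.

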